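# Stack glass blanks for fusing and hold the torch on them

### The job

Lay the large glass disc flat and centred on the round kiln plate and the small glass disc centred on top of it, setting both down without dropping them. Then draw the torch out of its wooden stand and aim its lens at the middle of the stack for inspection: slanted about 45 degrees, lens end lower, raised clear of everything with the lens about 12 cm from the stack. Finish while still holding the torch still in that position, and leave the putty tin, the brush and the pliers where they are.

Things in the scene. Friction and masses are not known exactly. Their poses are not given: they have to be found in the camera images.
- plate_top (a point): Centre of the flat top face of the round grey kiln plate, 120 mm across and 12 mm high, fixed on the table; z up.
- large_disc_mid (a point): Centre (half-way up) of the large milky-white glass disc, 58 mm diameter, 12 mm thick, about 75 g, lying loose on the table; z is its axis, up.
- small_disc_mid (a point): Centre (half-way up) of the small milky-white glass disc, 40 mm diameter, 12 mm thick, about 40 g, lying loose on the table; z is its axis, up.
- stand_mouth (a point): Centre of the hole's mouth in the top of the wooden torch stand: block 62 x 62 mm, 48 mm high (along x a 9 mm high foot 94 mm long with two screws), fixed on the table; round hole 36 mm wide and 42 mm deep; z up.
- torch_mid (a point): Middle of the black torch (half-way along it), a round body 108 mm long, about 140 g, standing in the stand lens down, its lens on the floor of the hole (6 mm above the table). Its z axis runs from the lens (54 mm along -z from here) to the tail (54 mm along +z). The lens head is 33 mm in diameter over the lowest 32 mm, the body and tail at most 29 mm. Its tail is 114 mm above the table. About 66 mm stand out of the hole. It is round about z.
- torch_lens (a point): Centre of the torch's lens face; the torch shines along -z of this frame, z pointing from lens to tail.
- green_box_back: Fixed open green wooden box between the robot and the work, about 290 mm square with walls 111 mm high, origin under its centre: an obstacle to carry things over or round.
- putty_tin: Bystander: closed round putty tin, 69 mm diameter, 54 mm high, origin under its centre. Leave it alone.
- nail_brush: Bystander: wooden hand brush with white bristles, 40 x 105 x 30 mm, origin under its centre. Leave it alone.
- pliers: Bystander: red-handled pliers lying flat, 58 x 188 x 13 mm, long axis their own y, origin under their centre. Leave them alone.
There are look-alikes about, which are no part of the job. Leave any turquoise look-alike of the part that bears large_disc_mid alone.

How it is judged (in metres and radians):
On the way, in this order (a step that is already met when the one before it is completed fails the run):
1. the large disc lies flat, centred on the kiln plate, released (horizontal distance between large_disc_mid and plate_top below 0.01 m and z of large_disc_mid in the frame of plate_top between 0.003 and 0.009 m and angle between large_disc_mid's own z axis and vertical below 0.08 rad and contact force between large_disc and the fingers below 0.1 N), for 0.2 s.
2. the small disc lies flat, centred on the large disc, released (horizontal distance between large_disc_mid and plate_top below 0.01 m and z of large_disc_mid in the frame of plate_top between 0.003 and 0.009 m and angle between each of large_disc_mid, small_disc_mid's own z axis and vertical below 0.08 rad and horizontal distance between small_disc_mid and large_disc_mid below 0.008 m and z of small_disc_mid in the frame of plate_top between 0.015 and 0.021 m and contact force between small_disc and the fingers below 0.1 N), for 0.2 s.
3. the torch is drawn fully out of its stand, in the fingers (contact force between torch and the fingers above 1 N and contact force between torch and torch_stand below 0.1 N and height (world z) of torch_lens above 0.05 m), for 0.2 s.
At the end, for the whole second after the job is handed in: Large disc flat within 10 mm of the plate centre, small disc flat on it within 8 mm, both let go. Torch held still in the fingers, touching nothing else, lens over 50 mm up, axis 30 to 60 degrees from upright; small disc 50 to 200 mm before the lens, within 30 mm of the axis on each cross axis (all of step 2 and all of step 3 and contact force between large_disc and the fingers below 0.1 N and linear speed of each of large_disc, small_disc, torch below 0.02 m/s and x of small_disc_mid in the frame of torch_lens between -0.03 and 0.03 m and y of small_disc_mid in the frame of torch_lens between -0.03 and 0.03 m and z of small_disc_mid in the frame of torch_lens between -0.2 and -0.05 m and angle between torch_mid's own z axis and vertical between 0.52 and 1.05 rad and contact force between torch and kiln_plate below 0.1 N and contact force between torch and large_disc below 0.1 N and contact force between torch and small_disc below 0.1 N and contact force between torch and green_box_back below 0.1 N and contact force between torch and putty_tin below 0.1 N and contact force between torch and nail_brush below 0.1 N and contact force between torch and pliers below 0.1 N); the arm keeps its last pose, push and grip.
It fails at once if a glass disc is dropped (falls free faster than 0.8 m/s, about 3 cm) ((linear speed of large_disc above 0.8 m/s and contact force between large_disc and the fingers below 0.1 N) or (linear speed of small_disc above 0.8 m/s and contact force between small_disc and the fingers below 0.1 N)).
It fails at once if the putty tin, the brush or the pliers are moved by more than 30 mm (distance of any of putty_tin, nail_brush, pliers from where it was at the start of the episode above 0.03 m).
It also fails if it takes over 72 s, if anything falls off the work surface, if the arm or the gripper's body presses on something with over 40 N, if the wrist force passes 120 N, or if a joint passes its speed limit or range.

### The arm

A 6-joint arm with a two-finger parallel gripper is mounted at the origin on the work surface; the furniture and walls round the work are solid. World frame = base frame: x ahead of the robot, y to its left, z up, the work surface at z = 0. Lengths are in mm, angles in rad, forces in N, time in s.
With the tool pointing down it reaches from about 350 to 775 mm from the base axis. Payload 7.3 kg.
Tool frame: the origin (TCP) lies midway between the tips of the shut fingers; the grasp point (between the pads) lies 19 mm behind it; z points along the fingers, y is the line along which they close (so a half turn about z gives the same grasp; the last joint's range is limited). The gripper opens to 92 mm and grips with 3 to 60 N. Pads are 19 mm wide; open, the fingers measure 130 mm over their backs; the gripper's body (75 mm by 190 mm) begins 47 mm behind the grasp point.
Start: joints at [1.169, 0.342, 1.524, -0, 1.275, -0.146], TCP at [132.819, 507.941, 226.741] pointing down, gripper open.
Joint ranges: [-2.53, 2.53], [-0.77, 2.02], [0.04, 2.7], [-1, 4.14], [0.28, 2.66], [-3.11, 3.11]. Speed limits (rad/s): [2.57, 2.57, 3.14, 3.14, 3.14, 3.14].

### API

Orientations are given as [roll, pitch, yaw] about the fixed x, y, z axes, in that order (R = Rz(yaw) Ry(pitch) Rx(roll)).
In Python, from plant import get_obs, capture, camera_model, close_job, search_frame, regions_of, pinpoint gives the robot as it stands. The module is installed in compiled form; this text tells all that it offers.
- The arm moves only by the shell command python3 -m pendant 'ROWS'. ROWS is JSON, one flat list of numbers, 7 for each row, row after row: the shift along the tool's x, y, z in units of 30 mm (1.0 is 30 mm), then the turn, a rotation vector about the tool's x, y, z in units of 4 degrees (1.0 is 4 degrees), then the closure, from -1 (fully open) to 1 (shut), so that 0 is half open. In form: [dx, dy, dz, wx, wy, wz, gripper, dx, dy, dz, wx, wy, wz, gripper, ...]. A call has 1 to 12 rows; each row shifts and turns the commanded pose from where the row before left it, along the tool's axes as they then stand; what a row does not reach is not made up. A row lasts 1/10 s, in which the tool goes at most 50 mm and 8.59 degrees, less where a joint would pass 70% of its speed; a pose out of reach is approached as far as the arm can. A call with a number of a shift or a turn outside -1 to 1 is refused whole. A call with a gripper value outside its range is refused whole. The fingers move at their own pace and stop on an object; the grip force is fixed at half the most. Time passes only in rows, so rows that do not move let the fingers close. It gives the time, the measured TCP pose, the force, the opening and the grip force at its end, in the units of the state.
- get_obs(): the state, without advancing time (a new reading comes with each control period).
- capture(name): name is "scene" or "side" or "wrist"; returns the picture (400x640x3 uint8, red, green, blue); there is no depth.
- camera_model(name): a dict with "fov_y" (degrees; the focal length in pixels is half the picture's height over the tangent of half this angle, whatever the lens; pixels are square), "cx", "cy" (the principal point, pixels), "pose" (4x4, takes a point from camera to world coordinates). Camera axes: x right, y up, looking along -z (the intrinsics and any distortion apply to the point x, -y, -z); pixel columns grow to the right and rows downward; lengths in mm; the calibration is good to about 2 mm. A picture is of the moment at which its call begins: read the wrist's pose just before it. camera_model takes no time and is no camera call; for the wrist camera it gives the pose at the moment of the call.
- close_job(): hands the job in; it is judged then, once.
Trained networks look in the newest picture that a camera, given by its name, has taken for a name from the list of things; names that differ only in an ending like _2 or _b are one class to them, and where a whole thing is asked for, a point or a joint stands for the part that bears it (a point fixed in the world has none). Each returns a list of dicts, best first, with "score" (0 to 1); they miss things now and then, are a little off and sometimes report something else, mostly with a low value. They report only what shows in the picture. A call takes as long as a camera call. They do not tell look-alikes from the thing itself.
- search_frame(camera, thing): "location" ([column, row] in pixels, amid what is visible of it).
- regions_of(camera, thing): "pixels" (400x640 bool, what is visible of it) and "location" ([column, row] in pixels, amid what is visible of it).
- pinpoint(camera, thing): "location" ([column, row] in pixels: a listed point, or the origin of a listed thing).
The state is a dict: "time": time; "joint_positions": joint angles; "dq": joint speeds; "tau": joint torques, N m; "tool_pos": TCP position; "tcp_rot": TCP orientation; "contact_force": force on the tool from outside, world axes, zero at the start; "moment": the same for the moment, N m; "grip_width": finger opening in mm; "finger_force": force on a finger pad.
Only numpy, scipy, OpenCV 4.12 (cv2) and the standard library are available. Lean on these libraries where they do the work, as an engineer would, in place of code of your own. Each camera call takes 0.05 s, during which the arm holds its last target. There are 200 camera calls.

## Working session

There is one attempt and no reset: what is moved stays moved. The work goes in short steps, Python scripts to look and compute and a shell command to move; the robot and the scene stay as the last step left them, time stands still between calls to the robot, and variables do not carry over. Pictures are saved under pics/ and viewed, at most 10 in all, crops included, and the job is handed in when it is done.

```bash
mkdir -p pics; cat > h.py <<'E'
import numpy as np, cv2
from plant import *
from scipy.spatial.transform import Rotation as R
def ray(cam,px,m=None):
    m=m or camera_model(cam); f=200/np.tan(np.radians(m["fov_y"])/2)
    d=np.array([(px[0]-m["cx"])/f,-(px[1]-m["cy"])/f,-1]); P=np.array(m["pose"])
    return P[:3,3],P[:3,:3]@d
def atz(cam,px,z,m=None):
    o,d=ray(cam,px,m); return o+d*(z-o[2])/d[2]
def delta(target):
    s=get_obs(); T=R.from_euler('xyz',s["tcp_rot"])
    return T.inv().apply(np.array(target)-s["tool_pos"])/30
E
python3 - <<'E'
from h import *
for c in ["scene","side","wrist"]:
    im=capture(c); cv2.imwrite(f"pics/{c}0.png",im[:,:,::-1]); m=camera_model(c); print(c,{k:v for k,v in m.items() if k!='pose'},np.round(m["pose"],2).tolist())
    for t,z in [("plate_top",12),("large_disc_mid",6),("small_disc_mid",6),("stand_mouth",48),("torch_mid",60),("putty_tin",0),("nail_brush",0),("pliers",0),("green_box_back",0)]:
        for r in pinpoint(c,t)[:4]: print(t,round(r["score"],2),np.round(r["location"]),np.round(atz(c,r["location"],z,m)))
print(get_obs())
E
python3 -c "
import cv2,numpy as np
a=[cv2.imread(f'pics/{c}0.png') for c in ['scene','side']]
cv2.imwrite('pics/both.png',cv2.resize(np.vstack(a),(480,600)))"
```

```text
scene {'fov_y': 46.84431766900441, 'cx': 327.50526214481886, 'cy': 193.94539879935553} [[0.6, 0.52, -0.61, -241.26], [-0.8, 0.37, -0.47, -595.08], [-0.02, 0.77, 0.64, 881.39], [0.0, 0.0, 0.0, 1.0]]
plate_top 0.76 [434. 277.] [ 489. -355.   12.]
large_disc_mid 0.69 [271. 144.] [700. 365.   6.]
large_disc_mid 0.6 [305. 171.] [646. 172.   6.]
large_disc_mid 0.49 [250. 159.] [596. 363.   6.]
small_disc_mid 0.44 [349. 191.] [645.   3.   6.]
stand_mouth 0.81 [409. 200.] [ 667. -185.   48.]
torch_mid 0.46 [410. 192.] [ 686. -174.   60.]
nail_brush 0.8 [465. 228.] [ 704. -341.    0.]
pliers 0.85 [384. 307.] [ 352. -297.    0.]
side {'fov_y': 48.68954158041959, 'cx': 318.41699040079084, 'cy': 197.29231390874696} [[-0.91, 0.23, -0.34, 168.9], [-0.41, -0.48, 0.78, 953.7], [0.02, 0.85, 0.53, 703.0], [0.0, 0.0, 0.0, 1.0]]
plate_top 0.4 [381. 167.] [ 500. -334.   12.]
large_disc_mid 0.87 [272. 237.] [642. 158.   6.]
large_disc_mid 0.71 [243. 296.] [595. 372.   6.]
large_disc_mid 0.68 [204. 286.] [691. 379.   6.]
large_disc_mid 0.48 [382. 164.] [ 503. -363.    6.]
small_disc_mid 0.55 [296. 208.] [6
[... 568 characters left out ...]
0, 0.0, 0.0, 1.0]]
{'time': 1.5, 'joint_positions': array([ 1.16902016e+00,  3.41989844e-01,  1.52411636e+00, -5.49850833e-06,
        1.27539341e+00, -1.45996696e-01]), 'dq': array([-0.00039075, -0.00163378, -0.00043117, -0.00047611,  0.00027766,
       -0.00136974]), 'tau': array([-2.54738807e-04, -4.31121290e+01, -2.44472712e+01,  7.16193323e-02,
        4.84702096e-02, -1.92733688e-05]), 'tool_pos': array([132.8083802 , 507.93766176, 226.74006211]), 'tcp_rot': array([3.14150137e+00, 1.87399215e-05, 2.88581479e+00]), 'contact_force': array([-0.0765331 ,  0.16702373, -0.3707911 ]), 'moment': array([-0.00054774, -0.0222162 , -0.00355416]), 'finger_force': 0.0, 'grip_width': 91.347463072743}
```

View pics/scene0.png

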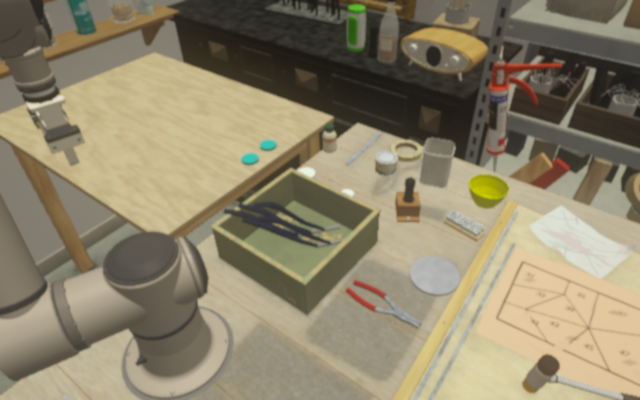

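View pics/side0.png

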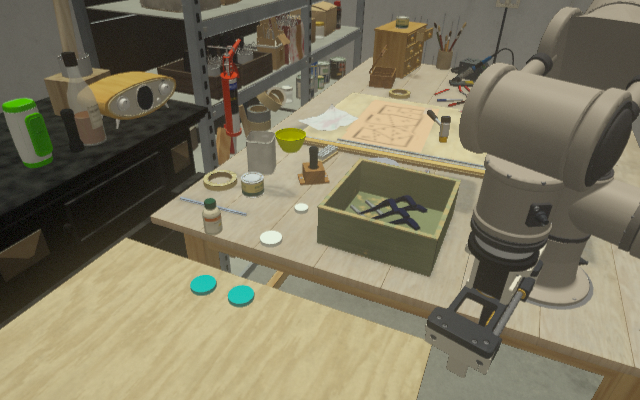

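Scene picture: the large white disc is at (305,173), the small white one at (348,192), and the turquoise look-alikes on the other table at (250,159) and (268,145). The torch stand is at (408,205) and the plate at (434,275). The large-disc candidates are those two turquoise ones, which I rule out, and the white one at (305,173), which I choose. I'll check it in a wrist close-up.

```bash
python3 - <<'E'
from h import *
for p in [(293,173),(378,213),(303,268),(217,228)]: print("box",np.round(atz("scene",p,111)))
for p in [(365,163),(461,178),(319,207),(432,237)]: print("box side",np.round(atz("side",p,111)))
for c,p,z in [("scene",(305,173),6),("side",(271,239),6),("scene",(348,192),6),("side",(301,208),6),("scene",(409,182),114),("side",(313,148),114),("scene",(435,276),12)]: print(c,p,np.round(atz(c,p,z)))
print(delta((600,168,227)))
E
```

```text
box [515. 102. 111.]
box [ 511. -177.  111.]
box [ 262. -138.  111.]
box [239. 110. 111.]
box side [ 501. -150.  111.]
box side [ 233. -183.  111.]
box side [526. 121. 111.]
box side [249. 123. 111.]
scene (305, 173) [640. 166.   6.]
side (271, 239) [640. 165.   6.]
scene (348, 192) [641.   2.   6.]
side (301, 208) [634.   1.   6.]
scene (409, 182) [ 661. -180.  114.]
side (313, 148) [ 676. -169.  114.]
scene (435, 276) [ 494. -355.   12.]
[-1.79331982e+01 -7.02266024e+00 -8.96959584e-03]
```

```bash
python3 -m pendant '[-0.96,-0.335,0,0,0,0,-1,-0.96,-0.335,0,0,0,0,-1,-0.96,-0.335,0,0,0,0,-1,-0.96,-0.335,0,0,0,0,-1,-0.96,-0.335,0,0,0,0,-1,-0.96,-0.335,0,0,0,0,-1,-0.96,-0.335,0,0,0,0,-1,-0.96,-0.335,0,0,0,0,-1,-0.96,-0.335,0,0,0,0,-1,-0.96,-0.335,0,0,0,0,-1,-0.96,-0.335,0,0,0,0,-1,-0.96,-0.335,0,0,0,0,-1]'; python3 -m pendant '[-0.96,-0.335,0,0,0,0,-1,-0.96,-0.335,0,0,0,0,-1,-0.96,-0.335,0,0,0,0,-1,-0.96,-0.335,0,0,0,0,-1,-0.96,-0.335,0,0,0,0,-1,-0.96,-0.335,0,0,0,0,-1,-0.96,-0.335,0.5,0,0,0,-1,-0.96,-0.335,1,0,0,0,-1,0,0,0,0,0,0,-1,0,0,0,0,0,0,-1]'
cat > look.py <<'E'
from h import *
import sys
# look.py name thing z [thing z ...]
m=camera_model("wrist"); im=capture("wrist"); cv2.imwrite(f"pics/{sys.argv[1]}.png",im[:,:,::-1])
for t,z in zip(sys.argv[2::2],sys.argv[3::2]):
    z=float(z)
    for r in pinpoint("wrist",t)[:3]:
        print(t,"pin",round(r["score"],2),np.round(r["location"]),np.round(atz("wrist",r["location"],z,m),1))
    for r in regions_of("wrist",t)[:3]:
        ys,xs=np.nonzero(r["pixels"]); print(t,"reg",round(r["score"],2),len(xs),np.round([xs.mean(),ys.mean()]),np.round(atz("wrist",(xs.mean(),ys.mean()),z,m),1), (xs.min(),xs.max(),ys.min(),ys.max()))
s=get_obs(); print(s["time"],s["tool_pos"],s["tcp_rot"],s["contact_force"],s["grip_width"])
E
python3 look.py w1 large_disc_mid 9 small_disc_mid 9
```

```text
time: 2.7
tool_pos: [437.7, 303.0, 226.8]
tcp_rot: [3.141, 0.0, 2.886]
contact_force: [-0.6, 0.2, -0.7]
grip_width: 92.0
finger_force: 0.0
time: 3.7
tool_pos: [638.9, 167.4, 180.6]
tcp_rot: [-3.141, -0.002, 2.885]
contact_force: [0.6, -0.5, -0.3]
grip_width: 91.8
finger_force: 0.0
large_disc_mid pin 0.87 [315. 179.] [633.8 164.9   9. ]
large_disc_mid pin 0.87 [478. 106.] [598.7 365.6   9. ]
large_disc_mid pin 0.74 [495. 185.] [696.6 375.3   9. ]
large_disc_mid reg 0.96 2266 [480. 105.] [598.9 367.2   9. ] (np.int64(453), np.int64(506), np.int64(79), np.int64(131))
large_disc_mid reg 0.9 1743 [315. 183.] [638.9 164.    9. ] (np.int64(292), np.int64(338), np.int64(160), np.int64(206))
large_disc_mid reg 0.74 1848 [493. 182.] [692.8 373.8   9. ] (np.int64(467), np.int64(518), np.int64(160), np.int64(205))
small_disc_mid pin 0.63 [191. 209.] [630.6   4.1   9. ]
small_disc_mid reg 0.78 844 [189. 209.] [630.3   2.6   9. ] (np.int64(173), np.int64(206), np.int64(194), np.int64(225))
3.95 [639.04683306 168.73330949 183.35686281] [3.14049821e+00 2.01378569e-03 2.88706809e+00] [ 0.96012321 -0.32706744 -0.42045579] 91.74714397541821
```

View pics/w1.png

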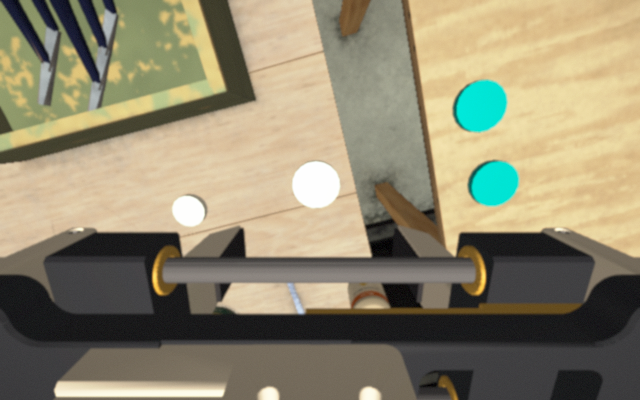

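The wrist picture shows the large white disc at (315,183) between the fingers, the small one at (189,209) and the turquoise look-alikes off to the right. The choice is confirmed, so I go down.

```bash
python3 -m pendant '[0,-0.13,1,0,0,0,-1,0,0,1,0,0,0,-1,0,0,1,0,0,0,-1,0,0,1,0,0,0,-1,0,0,0.9,0,0,0,-1,0,0,0,0,0,0,-1,0,0,0,0,0,0,-1]'; python3 look.py w2 large_disc_mid 6
```

```text
time: 4.65
tool_pos: [638.5, 164.5, 35.8]
tcp_rot: [3.141, 0.001, 2.886]
contact_force: [-1.1, -0.0, 1.5]
grip_width: 91.9
finger_force: 0.0
large_disc_mid pin 0.9 [616. 223.] [692.1 374.4   6. ]
large_disc_mid pin 0.75 [608.  90.] [597.  366.6   6. ]
large_disc_mid pin 0.64 [318. 226.] [639.8 164.8   6. ]
large_disc_mid reg 0.98 4723 [317. 224.] [638.  164.5   6. ] (np.int64(277), np.int64(357), np.int64(187), np.int64(256))
large_disc_mid reg 0.95 6664 [602.  94.] [598.6 363.1   6. ] (np.int64(556), np.int64(639), np.int64(44), np.int64(141))
large_disc_mid reg 0.6 3578 [611. 219.] [687.8 370.6   6. ] (np.int64(569), np.int64(639), np.int64(186), np.int64(256))
4.8 [639.51649484 164.38264269  37.16296897] [3.14001285 0.00363795 2.88611269] [-0.55112737 -0.12012906 -0.05174965] 91.41805878561216
```

```bash
python3 -m pendant '[0,0,0.5,0,0,0,-1,0,0,0.35,0,0,0,-1,0,0,0.2,0,0,0,-1,0,0,0,0,0,0,-1,0,0,0,0,0,0,0.2,0,0,0,0,0,0,1,0,0,0,0,0,0,1,0,0,0,0,0,0,1,0,0,0,0,0,0,1,0,0,0,0,0,0,1]'
```

```text
time: 5.8
tool_pos: [638.4, 164.0, 3.5]
tcp_rot: [3.141, 0.0, 2.886]
contact_force: [-0.3, -0.8, 1.1]
grip_width: 56.9
finger_force: 30.0
```

```bash
python3 -m pendant '[0,0,-0.5,0,0,0,1,0,0,-1,0,0,0,1,0,0,-1,0,0,0,1,0,0,-1,0,0,0,1,0,-0.5,-1,0,0,0,1,0,-0.9,-0.9,0,0,0,1,0,-0.96,-0.5,0,0,0,1,0,-0.96,0,0,0,0,1,0,-0.96,0,0,0,0,1,0,-0.96,0,0,0,0,1,0,-0.96,0,0,0,0,1,0,-0.96,0,0,0,0,1]'; python3 -m pendant '[0.04,-0.96,0,0,0,0,1,0.04,-0.96,0,0,0,0,1,0.04,-0.96,0,0,0,0,1,0.04,-0.96,0,0,0,0,1,0.04,-0.96,0,0,0,0,1,0.04,-0.96,0,0,0,0,1,0.04,-0.96,0,0,0,0,1,0.04,-0.96,0,0,0,0,1,0.04,-0.96,0,0,0,0,1,0.03,-0.96,0,0,0,0,1,0,-0.98,0,0,0,0,1,0,0,0,0,0,0,1]';  python3 -m pendant '[0,0,0.5,0,0,0,1,0,0,0,0,0,0,1,0,0,0,0,0,0,1]';python3 look.py w3 plate_top 12 large_disc_mid 165 pliers 0
```

```text
time: 7.0
tool_pos: [583.4, -44.9, 181.4]
tcp_rot: [3.141, 0.001, 2.886]
contact_force: [0.4, -0.7, -1.0]
grip_width: 56.5
finger_force: 30.0
time: 8.2
tool_pos: [491.1, -351.3, 181.1]
tcp_rot: [-3.14, 0.001, 2.882]
contact_force: [0.3, -0.5, -0.7]
grip_width: 56.5
finger_force: 30.0
time: 8.5
tool_pos: [492.3, -347.3, 165.7]
tcp_rot: [3.141, -0.0, 2.886]
contact_force: [-0.3, -0.2, -0.3]
grip_width: 56.5
finger_force: 30.0
plate_top pin 0.77 [318. 192.] [ 499.5 -349.4   12. ]
plate_top reg 0.8 5858 [319. 178.] [ 483.3 -344.2   12. ] (np.int64(267), np.int64(369), np.int64(140), np.int64(219))
large_disc_mid pin 0.84 [319. 245.] [ 494.9 -346.8  165. ]
large_disc_mid reg 0.87 4837 [318. 235.] [ 488.6 -345.7  165. ] (np.int64(271), np.int64(366), np.int64(199), np.int64(291))
pliers pin 0.92 [338.  48.] [ 355.5 -290.     0. ]
pliers reg 0.8 4729 [345.  41.] [ 351.4 -281.3    0. ] (np.int64(247), np.int64(429), np.int64(0), np.int64(75))
8.85 [ 492.46112635 -347.85087022  165.56712135] [-3.14144094e+00  5.21073077e-04  2.88609279e+00] [ 0.11893076  0.86068208 -0.00397281] 56.590187216934346
```

View pics/w3.png

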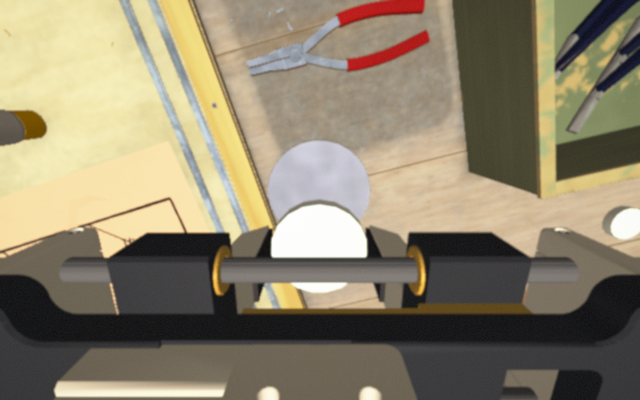

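The wrist picture shows the plate at about (319,190), with its top edge at row 140, and the held disc in front at (318,246). I'll work out the plate centre from its visible edge.

```bash
python3 - <<'E'
from h import *
m=camera_model("wrist"); s=get_obs(); T=R.from_euler('xyz',s["tcp_rot"])
im=cv2.imread("pics/w3.png"); 
def show(n,p): print(n,np.round(p,1),"tool-delta mm",np.round(T.inv().apply(p-s["tool_pos"]),1))
r=regions_of("wrist","plate_top")[0]["pixels"]
from scipy.optimize import least_squares
cs,_=cv2.findContours(r.astype(np.uint8),0,1); c=max(cs,key=len)[:,0]
def circ(c,z,rad,keep):
    P=np.array([atz("wrist",p,z,m)[:2] for p in c[keep]])
    q=least_squares(lambda q:np.hypot(*(P-q).T)-rad,P.mean(0),loss='soft_l1',f_scale=1).x
    return np.array([*q,z]),np.std(np.hypot(*(P-q).T)-rad)
p,e=circ(c,12,60,c[:,1]<195); show("plate",p);print(e)
r=regions_of("wrist","large_disc_mid")[0]["pixels"]
cs,_=cv2.findContours(r.astype(np.uint8),0,1); c=max(cs,key=len)[:,0]
p,e=circ(c,s["tool_pos"][2]+8.5,29,c[:,1]<235); show("disc",p);print(e)
E
```

```text
plate [ 500.2 -349.4   12. ] tool-delta mm [ -7.7   0.5 153.6]
0.5771013581059035
disc [ 492.2 -347.   174.1] tool-delta mm [ 0.4  0.7 -8.5]
0.7049522378012595
```

```bash
python3 -m pendant '[-0.15,0,0.8,0,0,0,1,-0.12,0,1,0,0,0,1,0,0,1,0,0,0,1,0,0,1,0,0,0,1,0,0,0.6,0,0,0,1,0,0,0.3,0,0,0,1,0,0,0.15,0,0,0,1,0,0,0.05,0,0,0,1,0,0,0,0,0,0,1,0,0,0,0,0,0,1]';python3 -c "
from h import *
for i in range(3): capture('wrist'); s=get_obs(); print(s['tool_pos'],s['contact_force'])"
```

```text
time: 9.95
tool_pos: [500.6, -350.4, 19.2]
tcp_rot: [-3.141, 0.002, 2.886]
contact_force: [0.1, -0.5, -1.2]
grip_width: 57.2
finger_force: 30.0
[ 500.54070395 -350.35263951   19.16088713] [-0.22668532  0.78243219 -0.64338313]
[ 500.46915189 -350.29927532   19.01852316] [ 0.59986203 -0.35287111 -0.61584829]
[ 500.37285518 -350.23598237   18.85796696] [-0.02033506 -0.27602236 -0.57039981]
```

```bash
python3 -m pendant '[0,0,0.06,0,0,0,1,0,0,0.04,0,0,0,1,0,0,0,0,0,0,1,0,0,0,0,0,0,1]'
```

```text
time: 10.5
tool_pos: [500.2, -350.0, 15.5]
tcp_rot: [-3.142, 0.0, 2.886]
contact_force: [-0.5, 0.7, 2.9]
grip_width: 56.5
finger_force: 30.0
```

```bash
python3 -m pendant '[0,0,0,0,0,0,0.2,0,0,0,0,0,0,-0.4,0,0,0,0,0,0,-1,0,0,0,0,0,0,-1,0,0,0,0,0,0,-1,0,0,-0.5,0,0,0,-1,0,0,-1,0,0,0,-1,0,0,-1,0,0,0,-1,0,0,-1,0,0,0,-1,0,0,-1,0,0,0,-1,0,0,0,0,0,0,-1,0,0,0,0,0,0,-1]'
cat > fit.py <<'E'
from h import *
from scipy.optimize import least_squares
import sys
def fit(thing,z,rad,name=None,maxrow=400,near=None):
    m=camera_model("wrist"); im=capture("wrist"); s=get_obs(); T=R.from_euler('xyz',s["tcp_rot"])
    if name: cv2.imwrite(f"pics/{name}.png",im[:,:,::-1])
    for g in regions_of("wrist",thing)[:3]:
        c=max(cv2.findContours(g["pixels"].astype(np.uint8),0,1)[0],key=len)[:,0]; c=c[c[:,1]<maxrow]
        if len(c)<8: continue
        P=np.array([atz("wrist",p,z,m)[:2] for p in c])
        q=least_squares(lambda q:np.hypot(*(P-q).T)-rad,P.mean(0),loss='soft_l1',f_scale=1).x
        p=np.array([*q,z]); print(thing,round(g["score"],2),np.round(g["location"]),np.round(p,1),"tool mm",np.round(T.inv().apply(p-s["tool_pos"]),1),"res",np.std(np.hypot(*(P-q).T)-rad).round(1))
E
python3 - <<'E'
from fit import *
fit("plate_top",12,60,"w4"); fit("large_disc_mid",12+12,29); fit("small_disc_mid",12,20); print(get_obs()["tool_pos"])
E
```

```text
time: 11.7
tool_pos: [500.3, -350.2, 151.6]
tcp_rot: [-3.141, 0.002, 2.886]
contact_force: [0.4, 0.9, -1.3]
grip_width: 92.2
finger_force: 0.0
plate_top 0.89 [324. 164.] [ 499.2 -348.4   12. ] tool mm [  0.9   1.  138.3] res 0.5
large_disc_mid 0.92 [318. 191.] [ 500.6 -349.5   24. ] tool mm [-1.300e+00  1.000e-01  1.251e+02] res 0.5
small_disc_mid 0.85 [630. 221.] [625.8 -10.8  12. ] tool mm [-36.6 359.6 137.4] res 5.1
[ 499.72816033 -349.67978691  149.14779895]
```

```bash
python3 -m pendant '[0,0.5,-0.5,0,0,0,-1,-0.12,0.9,-0.4,0,0,0,-1,-0.12,0.9,0,0,0,0,-1,-0.12,0.9,0,0,0,0,-1,-0.12,0.9,0,0,0,0,-1,-0.12,0.9,0,0,0,0,-1,-0.12,0.9,0,0,0,0,-1,-0.12,0.9,0,0,0,0,-1,-0.12,0.9,0,0,0,0,-1,-0.12,0.9,0,0,0,0,-1,-0.12,0.9,0,0,0,0,-1,-0.12,0.9,0,0,0,0,-1]'; python3 -m pendant '[-0.12,0.9,0,0,0,0,-1,-0.12,0.9,0,0,0,0,-1,0,0.35,1,0,0,0,-1,0,0,1,0,0,0,-1,0,0,0,0,0,0,-1,0,0,0,0,0,0,-1,0,0,0,0,0,0,-1]'; python3 - <<'E'
from fit import *
fit("small_disc_mid",12,20,"w5");print(get_obs()["tool_pos"])
E
```

```text
time: 13.2
tool_pos: [617.7, -56.0, 178.3]
tcp_rot: [3.141, 0.001, 2.886]
contact_force: [0.5, -1.2, 0.0]
grip_width: 91.9
finger_force: 0.0
time: 13.9
tool_pos: [641.7, 2.3, 119.5]
tcp_rot: [3.141, 0.003, 2.886]
contact_force: [0.8, 0.3, -0.7]
grip_width: 91.8
finger_force: 0.0
[641.56823317   2.091704   119.31625566]
```

View pics/w5.png

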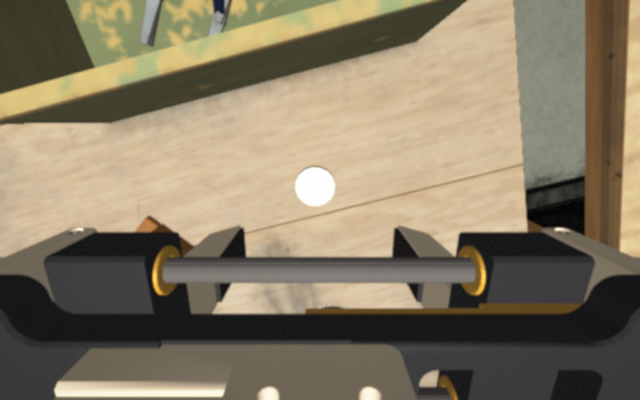

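The small white disc is at (315,187), between the fingers. The network missed it, so I'll threshold the image instead.

```bash
python3 - <<'E'
from h import *
im=cv2.imread("pics/w5.png"); k=(im.min(2)>235); k[:130]=0;k[225:]=0
n,l,st,c=cv2.connectedComponentsWithStats(k.astype(np.uint8)); i=1+st[1:,4].argmax(); print(st[i],c[i])
p=atz("wrist",c[i],11); print(p, delta(p), get_obs()["tool_pos"])
E
```

```text
[ 296  168   38   38 1145] [314.52489083 186.33973799]
[631.49547332   1.39117918  11.        ] [ 0.33054616 -0.10977828  3.60942926] [641.56823317   2.091704   119.31625566]
```

```bash
python3 -m pendant '[0.33,-0.1,0.8,0,0,0,-1,0,0,1,0,0,0,-1,0,0,1,0,0,0,-1,0,0,0.7,0,0,0,-1,0,0,0.2,0,0,0,-1,0,0,0,0,0,0,-1,0,0,0,0,0,0,-1,0,0,0,0,0,0,-1]'
```

```text
time: 14.8
tool_pos: [631.4, 1.9, 8.0]
tcp_rot: [3.141, 0.003, 2.886]
contact_force: [-0.6, -0.3, 0.5]
grip_width: 92.1
finger_force: 0.0
```

```bash
python3 -m pendant '[0,0,0.05,0,0,0,-1,0,0,0,0,0,0,-1,0,0,0.05,0,0,0,-0.5,0,0,0,0,0,0,0.2,0,0,0,0,0,0,1,0,0,0,0,0,0,1,0,0,0,0,0,0,1,0,0,0,0,0,0,1,0,0,0,0,0,0,1]'
```

```text
time: 15.7
tool_pos: [630.3, 2.0, 3.2]
tcp_rot: [3.142, 0.0, 2.886]
contact_force: [0.6, -0.6, 0.5]
grip_width: 40.4
finger_force: 0.0
```

```bash
python3 -m pendant '[0,0,0,0,0,0,1,0,0,0,0,0,0,1,0,0,0,0,0,0,1,0,0,0,0,0,0,1]' && python3 -m pendant '[0,0,-0.4,0,0,0,1,0,0,-1,0,0,0,1,0,0,-1,0,0,0,1,0,0,-1,0,0,0,1,0,0,-1,0,0,0,1,0.1,-0.93,-0.9,0,0,0,1,0.1,-1,0,0,0,0,1,0.1,-1,0,0,0,0,1,0.1,-1,0,0,0,0,1,0.1,-1,0,0,0,0,1,0.1,-1,0,0,0,0,1,0.1,-1,0,0,0,0,1]'; python3 -m pendant '[0.1,-1,0,0,0,0,1,0.1,-1,0,0,0,0,1,0.1,-1,0,0,0,0,1,0.1,-1,0,0,0,0,1,0.1,-1,0,0,0,0,1,0.1,-0.5,0.5,0,0,0,1,0.04,0,0.5,0,0,0,1,0,0,0,0,0,0,1,0,0,0,0,0,0,1,0,0,0,0,0,0,1]'; python3 - <<'E'
from fit import *
z=get_obs()["tool_pos"][2]
fit("plate_top",12,60,"w6",190); fit("large_disc_mid",24,29,None,195); fit("small_disc_mid",z+8.5,20,None,240);print(get_obs()["tool_pos"])
E
```

```text
time: 16.1
tool_pos: [630.3, 2.0, 3.2]
tcp_rot: [3.142, 0.0, 2.886]
contact_force: [0.7, -0.2, -0.1]
grip_width: 38.7
finger_force: 30.0
time: 17.3
tool_pos: [556.9, -194.9, 163.3]
tcp_rot: [-3.142, 0.001, 2.886]
contact_force: [-0.2, 0.8, -0.3]
grip_width: 38.2
finger_force: 30.0
time: 18.3
tool_pos: [497.7, -348.5, 133.5]
tcp_rot: [-3.141, 0.002, 2.886]
contact_force: [-0.8, 0.9, -0.6]
grip_width: 38.5
finger_force: 30.0
plate_top 0.58 [321. 173.] [ 500.6 -348.6   12. ] tool mm [ -2.6   0.8 121.5] res 14.9
large_disc_mid 0.62 [318. 192.] [ 500.9 -349.3   24. ] tool mm [-3.200e+00  1.000e-01  1.091e+02] res 0.7
small_disc_mid 0.57 [319. 236.] [ 496.6 -347.5  142. ] tool mm [ 1.   0.7 -9.3] res 0.6
[ 497.28683883 -348.46460059  132.55084202]
```

View pics/w6.png

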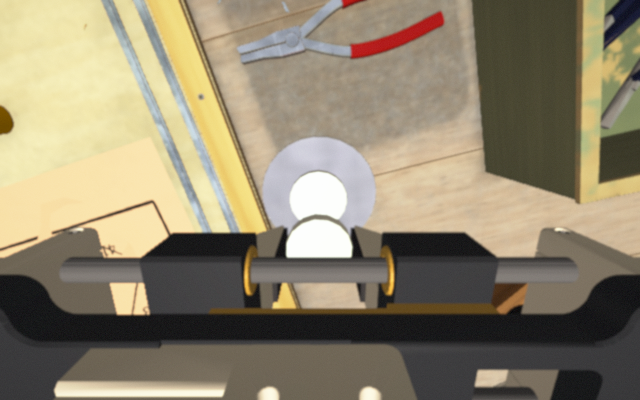

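The picture shows the large disc centred on the plate at (318,196) and the small one held in front of it. The correction is x −4 mm, then lower.

```bash
python3 -m pendant '[-0.12,0,0.6,0,0,0,1,0,0,1,0,0,0,1,0,0,1,0,0,0,1,0,0,0.5,0,0,0,1,0,0,0.2,0,0,0,1,0,0,0.08,0,0,0,1,0,0,0,0,0,0,1,0,0,0,0,0,0,1,0,0,0,0,0,0,1,0,0,0,0,0,0,1]'
```

```text
time: 19.6
tool_pos: [500.8, -349.7, 31.5]
tcp_rot: [-3.141, 0.001, 2.886]
contact_force: [-0.1, -0.5, -1.0]
grip_width: 38.6
finger_force: 30.0
```

```bash
python3 -m pendant '[0,0,0.05,0,0,0,1,0,0,0.04,0,0,0,1,0,0,0,0,0,0,1,0,0,0,0,0,0,1,0,0,0,0,0,0,1]'
```

```text
time: 20.1
tool_pos: [500.5, -349.5, 28.0]
tcp_rot: [3.141, -0.0, 2.886]
contact_force: [-0.5, -1.0, -1.4]
grip_width: 38.8
finger_force: 30.0
```

```bash
python3 -m pendant '[0,0,0.03,0,0,0,1,0,0,0,0,0,0,1,0,0,0,0,0,0,1]'
```

```text
time: 20.4
tool_pos: [500.6, -349.6, 27.2]
tcp_rot: [-3.142, 0.0, 2.886]
contact_force: [0.5, 0.1, 0.0]
grip_width: 38.7
finger_force: 30.0
```

```bash
python3 -m pendant '[0,0,0.02,0,0,0,1,0,0,0,0,0,0,1,0,0,0,0,0,0,0.5,0,0,0,0,0,0,0,0,0,0,0,0,0,-0.5,0,0,0,0,0,0,-0.5,0,0,-0.5,0,0,0,-0.5,0,0,-1,0,0,0,-1,0,0,-1,0,0,0,-1,0,0,-1,0,0,0,-1,0,0,-0.5,0,0,0,-1,0,0,0,0,0,0,-1]'; python3 - <<'E'
from fit import *
fit("plate_top",12,60,"w7"); fit("large_disc_mid",24,29); fit("small_disc_mid",36,20);print(get_obs()["tool_pos"])
E
```

```text
time: 21.6
tool_pos: [501.6, -350.4, 149.1]
tcp_rot: [-3.139, 0.004, 2.886]
contact_force: [0.9, -0.3, 0.3]
grip_width: 91.4
finger_force: 0.0
plate_top 0.79 [327. 165.] [ 499.3 -348.4   12. ] tool mm [  2.    1.  135.1] res 0.6
large_disc_mid 0.87 [315. 176.] [ 500.4 -349.4   24. ] tool mm [ -0.7  -0.4 121.2] res 0.5
small_disc_mid 0.8 [316. 197.] [ 501. -349.   36.] tool mm [-1.300e+00  1.000e-01  1.089e+02] res 0.5
[ 500.02203471 -349.05902315  145.08566566]
```

View pics/w7.png

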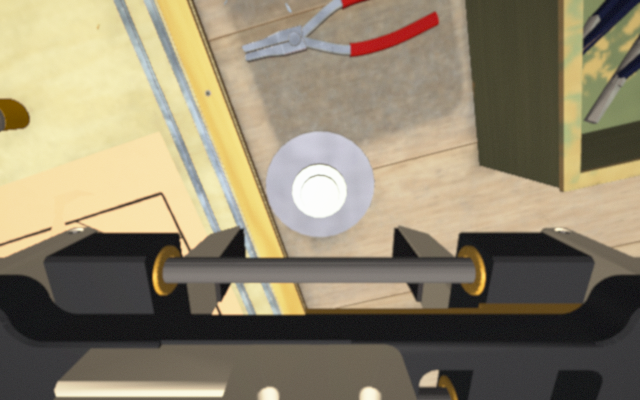

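The picture shows both discs stacked concentrically near (319,190). Next is the torch.

```bash
python3 -m pendant '[0,0,-0.7,0,0,0,-1,-0.4,0.7,-0.5,0,0,0,-1,-0.4,0.7,0,0,0,0,-1,-0.4,0.7,0,0,0,0,-1,-0.4,0.7,0,0,0,0,-1,-0.4,0.7,0,0,0,0,-1,-0.4,0.7,0,0,0,0,-1,-0.4,0.7,0,0,0,0,-1,-0.4,0.7,0,0,0,0,-1,-0.4,0.7,0,0,0,0,-1,-0.4,0.7,0,0,0,0,-1,0,0,0,0,0,0,-1]'; python3 -m pendant '[0,0,0,0,0,0,-1,0,0,0,0,0,0,-1]';python3 look.py w8 torch_mid 114 stand_mouth 48
```

```text
time: 23.1
tool_pos: [671.1, -173.9, 181.0]
tcp_rot: [3.14, -0.001, 2.889]
contact_force: [-0.1, 0.3, -1.0]
grip_width: 91.6
finger_force: 0.0
time: 23.3
tool_pos: [669.1, -177.4, 182.0]
tcp_rot: [-3.141, -0.001, 2.885]
contact_force: [-0.1, -0.2, 0.8]
grip_width: 92.0
finger_force: 0.0
torch_mid reg 0.62 1324 [322. 204.] [ 665.7 -173.   114. ] (np.int64(306), np.int64(339), np.int64(178), np.int64(227))
stand_mouth pin 0.56 [318. 196.] [ 676.1 -179.6   48. ]
stand_mouth reg 0.98 3018 [317. 181.] [ 658.8 -175.8   48. ] (np.int64(277), np.int64(364), np.int64(142), np.int64(231))
23.55 [ 669.42380393 -177.37362108  182.76009708] [3.14153819e+00 1.11036105e-04 2.88481435e+00] [0.35928602 0.2515724  0.30246793] 92.0024743148918
```

View pics/w8.png

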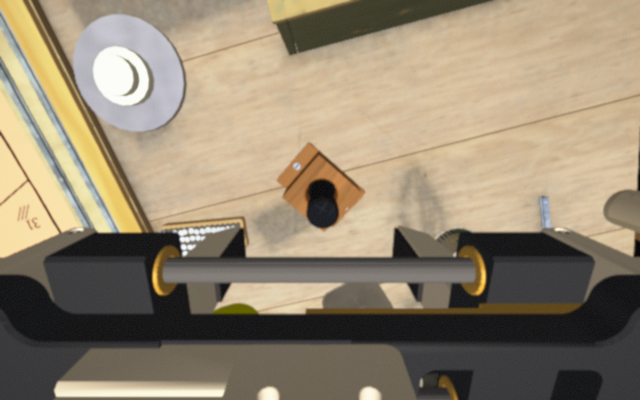

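The torch tail is at about (322,210), so the offset is only about 3 mm to the +y side. The tin and brush lie below the finger height I'll use. Now descend and grip.

```bash
python3 -m pendant '[0,0.08,0.5,0,0,0,-1,0,0,1,0,0,0,-1,0,0,1,0,0,0,-1,0,0,0.9,0,0,0,-1,0,0,0.3,0,0,0,-1,0,0,0,0,0,0,-0.3,0,0,0,0,0,0,0,0,0,0,0,0,0,0.5,0,0,0,0,0,0,1,0,0,0,0,0,0,1,0,0,0,0,0,0,1,0,0,0,0,0,0,1]';  python3 -m pendant '[0,0,0,0,0,0,1,0,0,0,0,0,0,1,0,0,0,0,0,0,1,0,0,0,0,0,0,1,0,0,0,0,0,0,1]'
```

```text
time: 24.75
tool_pos: [670.4, -174.3, 71.8]
tcp_rot: [3.142, 0.0, 2.886]
contact_force: [-0.9, -1.2, 0.1]
grip_width: 40.4
finger_force: 0.0
time: 25.25
tool_pos: [670.4, -174.4, 71.6]
tcp_rot: [3.142, -0.0, 2.886]
contact_force: [-0.1, 0.8, 0.1]
grip_width: 26.8
finger_force: 30.0
```

```bash
python3 -m pendant '[0,0,-0.3,0,0,0,1,0,0,-0.5,0,0,0,1,0,0,-0.7,0,0,0,1,0,0,-0.7,0,0,0,1,0,0,-0.7,0,0,0,1,0,0,-0.7,0,0,0,1,0,0,-0.7,0,0,0,1,0,0,-0.5,0,0,0,1,0,0,-0.5,0,0,0,1,0,0,0,0,0,0,1,0,0,0,0,0,0,1,0,0,0,0,0,0,1]'; python3 -c "
from h import *
s=get_obs(); print(s['joint_positions'],s['contact_force'])
for t in [(700,-176,240)]: print(delta(t))"
```

```text
time: 26.45
tool_pos: [669.9, -174.2, 229.8]
tcp_rot: [3.141, -0.002, 2.886]
contact_force: [-0.8, -0.3, -1.7]
grip_width: 27.0
finger_force: 30.0
[-3.65032316e-01  6.66718188e-01  9.73772517e-01  9.35477703e-05
  1.50262651e+00 -1.68004420e+00] [-0.76898187 -0.32832315 -1.69197725]
[-0.98375563  0.19568496 -0.34150764]
```

```bash
python3 -m pendant '[0.5,-0.3,0,0,0,0,1,0.8,-0.55,0,0,0,0,1,0.8,-0.55,0,0,0,0,1,0.8,-0.55,0,0,0,0,1,0.68,-0.45,0,0,0,0,1,0.4,-0.3,0,0,0,0,1,0,0,0,0,0,0,1]'; python3 -m pendant '[0,0,0,0.5,0,0,1,0,0,0,1,0,0,1,0,0,0,1,0,0,1,0,0,0,1,0,0,1,0,0,0,1,0,0,1,0,0,0,1,0,0,1,0,0,0,1,0,0,1,0,0,0,1,0,0,1,0,0,0,1,0,0,1,0,0,0,1,0,0,1,0,0,0,1,0,0,1,0,0,0,0.75,0,0,1]'; python3 -m pendant '[0,0,0,0,0,0,1,0,0,0,0,0,0,1,0,0,0,0,0,0,1]'; cat > aim.py <<'E'
from h import *
s=get_obs(); T=R.from_euler('xyz',s["tcp_rot"]).as_matrix(); a=T[:,2]; S=np.array([500.5,-349.2,30])
print("joints",np.round(s["joint_positions"],2),"a",np.round(a,3),"tilt",np.degrees(np.arccos(-a[2])))
t=S-185.6*a; print("target",t.round(1),"tool units",np.round(T.T@(t-s["tool_pos"])/30,2),s["contact_force"].round(1))
E
python3 aim.py
```

```text
time: 27.15
tool_pos: [532.6, -223.1, 230.2]
tcp_rot: [3.141, -0.002, 2.884]
contact_force: [-0.5, 0.6, -1.6]
grip_width: 26.5
finger_force: 30.0
time: 28.35
tool_pos: [535.2, -221.3, 229.4]
tcp_rot: [-2.355, -0.001, 2.887]
contact_force: [-0.0, -0.1, -2.4]
grip_width: 27.3
finger_force: 30.0
time: 28.65
tool_pos: [534.7, -222.6, 230.7]
tcp_rot: [-2.358, 0.001, 2.886]
contact_force: [-0.3, -0.4, -1.4]
grip_width: 27.2
finger_force: 30.0
joints [-0.14  0.54  1.46 -0.8   1.35 -1.18] a [-0.178 -0.683 -0.708] tilt 44.92112077807898
target [ 533.6 -222.4  161.4] tool units [0.04 1.63 1.64] [-0.3 -0.4 -1.4]
```

```bash
python3 -m pendant '[0,0.15,0.15,0,0,0,1,0.02,0.3,0.3,0,0,0,1,0.02,0.3,0.3,0,0,0,1,0,0.3,0.3,0,0,0,1,0,0.3,0.3,0,0,0,1,0,0.2,0.2,0,0,0,1,0,0.06,0.06,0,0,0,1,0,0,0,0,0,0,1,0,0,0,0,0,0,1,0,0,0,0,0,0,1,0,0,0,0,0,0,1]'; python3 - <<'E'
import aim
from h import *
a=capture("scene");b=capture("side");w=capture("wrist")
cv2.imwrite("pics/end.png",np.vstack([cv2.resize(a[100:330,250:570],(640,300)) if 0 else cv2.resize(a[130:330,300:570],(405,300)),cv2.resize(b[90:290,200:470],(405,300))])[:,:,::-1]); cv2.imwrite("pics/w9.png",w[:,:,::-1])
E
```

```text
time: 29.75
tool_pos: [533.4, -222.2, 162.8]
tcp_rot: [-2.356, 0.001, 2.886]
contact_force: [0.0, 0.1, -0.9]
grip_width: 27.0
finger_force: 30.0
joints [-0.14  0.62  1.53 -0.83  1.25 -1.07] a [-0.178 -0.684 -0.707] tilt 44.99100360853233
target [ 533.6 -222.2  161.3] tool units [-0.    0.04  0.03] [ 0.   0.1 -0.9]
```

View pics/end.png

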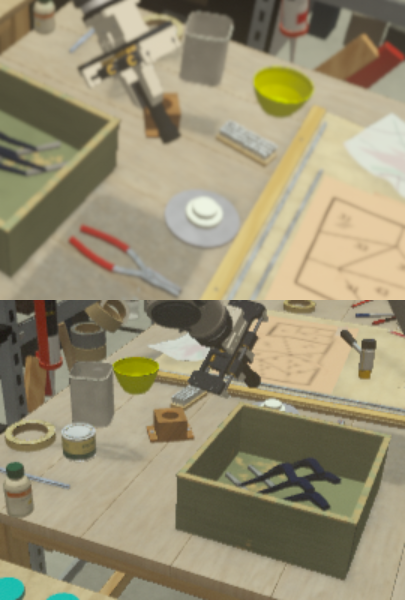

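View pics/w9.png

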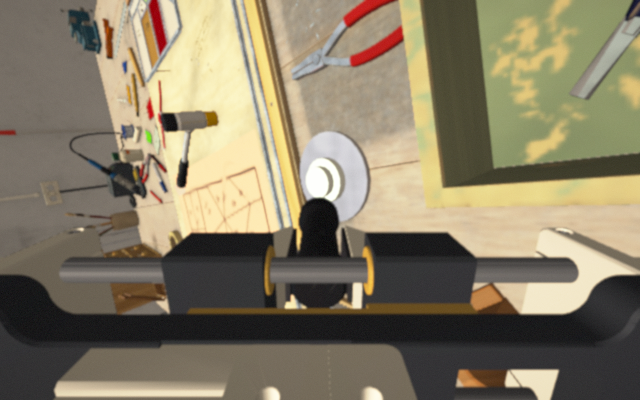

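The torch is held slanted and aimed at the stack, which is intact at (322,180) in the wrist view. The head is free of everything, and the other things look undisturbed. I'll let it settle briefly, then hand in.

```bash
python3 -m pendant '[0,0,0,0,0,0,1,0,0,0,0,0,0,1,0,0,0,0,0,0,1,0,0,0,0,0,0,1,0,0,0,0,0,0,1]'; python3 -c "
from plant import *
print(close_job())"
```

```text
time: 30.4
tool_pos: [533.2, -222.2, 162.3]
tcp_rot: [-2.356, -0.0, 2.886]
contact_force: [0.0, -0.3, -0.9]
grip_width: 26.8
finger_force: 30.0
the job is handed in; nothing more can be done
None
```

The job is handed in at 30.4 s, with no verdict returned: both discs are stacked within about 2 mm of the plate centre, and the torch is held still at 45° with its lens about 12 cm from the stack, with the tin, brush and pliers left alone.

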